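# Trim the pressure controller with the tuning tool

### The arm

A 6-joint arm with a two-finger parallel gripper is mounted at the origin on the work surface. World frame = base frame: x ahead of the robot, y to its left, z up, the work surface at z = 0. Lengths are in m, angles in rad, forces in N, time in s.
With the tool pointing down it reaches from about 0.325 to 0.9 m from the base axis. Payload 6.1 kg.
Tool frame: the origin (TCP) lies between the finger pads; the fingertips stand 22 mm ahead of it and the grasp point (between the pads) lies 3 mm ahead of it; z points along the fingers, y is the line along which they close (so a half turn about z gives the same grasp; the last joint's range is limited). The gripper opens to 85 mm and grips with 20 to 120 N. Pads are 22 mm wide; open, the fingers measure 114 mm over their backs; the gripper's body (76 mm by 85 mm) begins 54 mm behind the grasp point. The pads swing forward as they close: fully open they stand 13 mm farther back than shut.
Start: joints at [-0.126, 0.22, 1.526, -0, 1.395, -0.126], TCP at [0.625, -0, 0.224] pointing down, gripper open.
Joint ranges: [-2.98, 2.98], [-0.91, 2.08], [0.09, 2.57], [-1.24, 4.39], [0.2, 2.65], [-2.68, 2.68]. Speed limits (rad/s): [2.57, 2.57, 3.01, 3.14, 3.14, 3.14].

### API

Orientations are given as a rotation vector (axis times angle).
In Python, from cell import observe, get_image, close_job, regions_of gives the robot as it stands.
- The arm moves only by the shell command python3 -m crank 'ROWS' [FORCE]. ROWS is JSON, a list of rows, each a list of 3 entries, a list of its own where there are three numbers: the shift along the tool's x, y, z normalised to -1 to 1, where 1 is 1 m, then the turn, a rotation vector about the tool's x, y, z normalised to -1 to 1, where 1 is 45 degrees, then the opening, from -1 (shut) to 1 (fully open). In form: [[[x, y, z], [ax, ay, az], fingers], ...]. A call has 1 to 20 rows; each row shifts and turns the commanded pose from where the row before left it, along the tool's axes as they then stand; what a row does not reach is not made up. A row lasts 1/10 s, in which the tool goes at most 50 mm and 8.59 degrees, less where a joint would pass 70% of its speed; a pose out of reach is approached as far as the arm can. A call with a number of a shift or a turn outside -1 to 1 is refused whole. A call with a gripper value outside its range is refused whole. The fingers move at their own pace and stop on an object; FORCE is the grip in N (left out, the last holds). Time passes only in rows, so rows that do not move let the fingers close. It gives the time, the measured TCP pose, the force, the opening and the grip force at its end, in the units of the state.
- observe(): the state, without advancing time (a new reading comes with each control period).
- get_image(name): name is "scene" or "side" or "wrist"; returns a dict with "pixels" (420x560x3 uint8, blue, green, red), "K" (3x3 intrinsics, pixels), "R" (3x3) and "t" (3): a world point X has camera coordinates R X + t; the wrist camera has in their place "mount" (4x4, takes a point from camera to tool coordinates, whose origin is the TCP and whose axes are the flange's). Camera axes: x right, y down, z forward; pixel columns grow to the right and rows downward; lengths in m; the calibration is good to about 2 mm. A picture is of the moment at which its call begins: read the wrist's pose just before it. There is no depth.
- close_job(): hands the job in; it is judged then, once.
Trained networks look in a picture, given as the dict that the camera call returned (one of the last four; its "shot" number tells which), for a name from the list of things; names that differ only in an ending like _2 or _b are one class to them, and where a whole thing is asked for, a point or a joint stands for the part that bears it (a point fixed in the world has none). Each returns a list of dicts, best first, with "confidence" (0 to 1); they miss things now and then, are a little off and sometimes report something else, mostly with a low value. They report only what shows in the picture. A call takes as long as a camera call.
- regions_of(label, picture): "region" (420x560 bool, what is visible of it) and "extent" ([centre column, centre row, width, height] in pixels, round what is visible of it).
The state is a dict: "time_s": time; "q": joint angles; "qd": joint speeds; "effort": joint torques, N m; "tcp_pos": TCP position; "orientation": TCP orientation; "contact_force": force on the tool from outside, world axes, zero at the start; "moment": the same for the moment, N m; "finger_gap": opening from 0.0 (shut) to 1.0 (fully open); "finger_force": force on a finger pad.
Only numpy, scipy, OpenCV 4.12 (cv2) and the standard library are available. Lean on these libraries where they do the work, as an engineer would, in place of code of your own. Each camera call takes 0.05 s, during which the arm holds its last target. There are 200 camera calls.

### The job

Take the orange tuning tool out of its holder, put its blade in the slotted trimmer with the yellow collar on the tilted controller, and turn the trimmer clockwise until the gauge needle points within the green mark, never letting it run into the red. Then stand the tool back in its holder, fully down on its flange. Do not drop or lay down the tool, leave the blue trimmer as it is, and do not shift the other things on the bench.

Things in the scene. Friction and masses are not known exactly. Their poses are not given: they have to be found in the camera images.
- tuner: Orange plastic tuning tool, 152 mm long, 60 g, standing blade down in its holder. Origin: middle of the blade's end edge; z runs up the tool to the handle. Flat orange handle at z 78-152 mm, 26 mm along x by 16 mm along y; below it a guard flange 44 (x) x 36 (y) mm at z 72-78 mm. The handle's wide flats (26 mm) are parallel to the blade's width.
- tuner_tip (a point): Middle of the tuning tool's blade end (the tool's origin, same axes). White blade at z 0-20 mm: 22 mm wide along x, 3 mm thick along y, its last 2 mm thinned to 2 mm; then a round white shaft 12 mm thick up to the flange at z = 72 mm.
- controller: Pressure controller, fixed: grey box 200 x 240 x 60 mm on a stand; white face tilted 28 degrees from level, low edge at its own -x side (facing to the right of the robot), high edge 160 mm up. Origin: on the bench under the box's middle. On the face: black gauge near the high edge, below it two slotted trimmers: yellow collar on the +y side (to set), blue on the -y side (leave).
- trim_slot (a point): Trimmer screw in the yellow collar: centre of its slot's floor. z points out of the face along the screw's axis, x straight up the slope; does not turn with the screw. Brass head 28 mm across, its slot right across, 5.2 mm wide, 7 mm deep; about 0.1 rad of play for the blade. Collar 30 mm inside, 40 mm outside, rim 12 mm above the slot's floor. Turns with 0.05 N m, stays where left.
- needle (a joint): Angle of the gauge's black needle, rad. 0: straight up the slope, in the middle of the green mark, which spans -0.12 to 0.12; red arc from 0.5. It follows the trimmer one to one: clockwise (looking onto the face) is positive. Starts at -1.7 to -1.0. The slot is NOT in line with the needle: up to 0.6 rad off either way, by an unknown angle; look or feel for it.
- gauge (a point): Centre of the gauge (black, 100 mm across, white dial, 9 mm high), at the needle's pivot.
- trim2 (a joint): Angle of the blue-collared trimmer screw of the same make, rad; to be left alone.
- holder_hole0 (a point): Centre of the mouth of the tool holder's rectangular through hole, 29 (x) x 21 (y) mm, z up. The holder is a grey block 76 x 66 x 84 mm fixed on the bench, the mouth in its top 84 mm up. The tool hangs in it on its flange: its blade's end is then 72 mm below the mouth. Either way round will do.
- jar: Bystander: amber glass jar with a steel cap, 64 mm across, 90 mm tall; origin at its underside
- meter: Bystander: red multimeter lying flat, 150 x 80 x 43 mm; origin at its underside
- pliers: Bystander: red-handled pliers lying flat, about 165 mm long, 12 mm high; origin at its underside
- portafilter: Bystander: espresso portafilter, steel cup 74 mm across and 44 mm tall, black handle reaching 173 mm to its own +x; origin at its underside
- mug: Bystander: white mug, 80 mm across, 90 mm tall; origin at its underside
- driver: Bystander: yellow screwdriver lying flat, 180 mm long; origin at its underside
- carton: Bystander: small carton 100 x 70 x 50 mm; origin at its underside

How it is judged:
By the outcome, as a careful person would: the job done as asked, in the order asked, and still so for the second after the job is handed in, with the robot touching nothing.
It also fails if it takes over 72 s, if anything falls off the work surface, if the arm or the gripper's body presses on something with over 40 N, if the wrist force passes 120 N, or if a joint passes its speed limit or range.

## Working session

There is one attempt and no reset: what is moved stays moved. The work goes in short steps, Python scripts to look and compute and a shell command to move; the robot and the scene stay as the last step left them, time stands still between calls to the robot, and variables do not carry over. Pictures are saved under pics/ and viewed, at most 10 in all, crops included, and the job is handed in when it is done.

```bash
ls; mkdir -p pics; cat > h.py <<'E'
import numpy as np, cv2
from scipy.spatial.transform import Rotation as Ro
from cell import observe,get_image,close_job,regions_of
def shot(name):
    s=observe(); p=get_image(name)
    if name=="wrist":
        M=np.eye(4);M[:3,:3]=Ro.from_rotvec(s["orientation"]).as_matrix();M[:3,3]=s["tcp_pos"]
        C=np.linalg.inv(M@np.array(p["mount"]));p["Rw"],p["tw"]=C[:3,:3],C[:3,3]
    else: p["Rw"],p["tw"]=np.array(p["R"]),np.array(p["t"])
    return p
def P(p): return np.array(p["K"])@np.c_[p["Rw"],p["tw"]]
def proj(p,X):
    h=P(p)@np.append(X,1);return h[:2]/h[2]
def ray(p,uv):
    d=p["Rw"].T@np.linalg.inv(np.array(p["K"]))@np.array([uv[0],uv[1],1.]);return -p["Rw"].T@p["tw"],d
def onplane(p,uv,z):
    c,d=ray(p,uv);return c+d*(z-c[2])/d[2]
def tri(ps,uvs):
    A=[];b=[]
    for p,uv in zip(ps,uvs):
        c,d=ray(p,uv);d=d/np.linalg.norm(d);Q=np.eye(3)-np.outer(d,d);A.append(Q);b.append(Q@c)
    return np.linalg.lstsq(np.vstack(A),np.hstack(b),rcond=None)[0]
E
python3 - <<'E'
from h import *
np.set_printoptions(precision=3,suppress=True)
ims=[]
for n in("scene","side"):
    p=shot(n);cv2.imwrite(f"pics/{n}0.png",p["pixels"]);print(n,-p["Rw"].T@p["tw"])
    for l in("tuner","controller","trim_slot","gauge","holder_hole0","jar","meter","pliers","portafilter","mug","driver","carton"):
        r=regions_of(l,p)
        for d in r[:1]: print(l,round(d["confidence"],2),np.array(d["extent"]).round(1),onplane(p,d["extent"][:2],.04))
s=observe();print(s)
E
```

```text
pics
scene [1.412 0.032 1.138]
tuner 0.77 [161.7 177.2  22.3  29. ] [ 0.364 -0.338  0.04 ]
controller 0.89 [275.5 246.9  88.  101.9] [0.601 0.001 0.04 ]
gauge 0.83 [275.4 248.1  92.1 110.1] [0.605 0.001 0.04 ]
holder_hole0 0.78 [164.3 200.6  35.6  39.2] [ 0.454 -0.315  0.04 ]
jar 0.75 [391.4 198.1  28.   38.5] [0.42  0.317 0.04 ]
meter 0.84 [139.8 259.8  52.1  51.5] [ 0.656 -0.342  0.04 ]
pliers 0.71 [219.1 190.4  38.9  36.9] [ 0.409 -0.166  0.04 ]
portafilter 0.94 [430.6 273.5  82.5  43.7] [0.668 0.388 0.04 ]
mug 0.76 [373.2 297.5  48.   52.8] [0.742 0.24  0.04 ]
driver 0.61 [214.2 183.4  23.5  18.9] [ 0.383 -0.183  0.04 ]
carton 0.98 [192.8 300.4  29.3  51.6] [ 0.768 -0.191  0.04 ]
side [0.362 0.592 0.595]
tuner 0.78 [366.9 160.   14.6  34.8] [ 0.464 -0.469  0.04 ]
controller 0.57 [252.  251.  144.6 103. ] [0.637 0.02  0.04 ]
trim_slot 0.7 [290.5 217.1  17.3   8.7] [ 0.595 -0.124  0.04 ]
gauge 0.63 [253.5 253.3 142.2  96.8] [0.631 0.025 0.04 ]
holder_hole0 0.86 [366.6 186.4  43.9  41.6] [ 0.442 -0.318  0.04 ]
jar 0.62 [305.1 396.9  44.9  44.4] [0.438 0.296 0.04 ]
meter 0.61 [302.6 178.   58.7  33.8] [ 0.62 -0.31  0.04]
pliers 0.82 [350.2 304.2  40.   66.9] [0.408 0.101 0.04 ]
portafilter 0.71 [158.9 383.9  78.6  72.3] [0.656 0.347 0.04 ]
mug 0.87 [153.9 307.   55.6  67.6] [0.751 0.22  0.04 ]
driver 0.75 [380.1 231.6  68.9  27.4] [ 0.383 -0.132  0.04 ]
carton 0.82 [242.4 194.9  37.9  27.8] [ 0.747 -0.18   0.04 ]
{'time_s': 1.3, 'q': array([-0.126,  0.22 ,  1.526,  0.   ,  1.395, -0.126]), 'qd': array([-0.   ,  0.001,  0.   ,  0.   , -0.001,  0.   ]), 'effort': array([  0.001, -49.685, -38.972,  -0.   ,   0.001,   0.   ]), 'tcp_pos': array([ 0.625, -0.   ,  0.224]), 'orientation': array([-2.221, -2.221, -0.   ]), 'contact_force': array([ 0.154,  0.11 , -0.317]), 'moment': array([ 0.048, -0.04 , -0.011]), 'finger_force': 0.0, 'finger_gap': 1.001682931169774}
```

```bash
python3 - <<'E'
import cv2,numpy as np
a=cv2.imread("pics/scene0.png")[150:330,110:470];b=cv2.imread("pics/side0.png")[130:330,140:460]
a=cv2.resize(a,(600,300),interpolation=3);b=cv2.resize(b,(480,300),interpolation=3)
o=np.zeros((600,600,3),np.uint8);o[:300]=a;o[300:,:480]=b;cv2.imwrite("pics/c0.png",o)
E
```

```text
(no output)
```

View pics/c0.png

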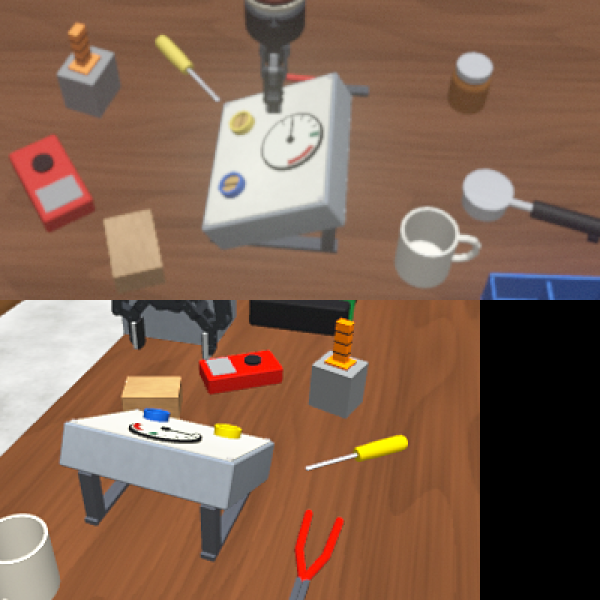

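```bash
python3 - <<'E'
from h import *
p=shot("wrist");cv2.imwrite("pics/w0.png",p["pixels"]);print(np.array(p["mount"]).round(3),p["K"])
E
python3 -m crank '[[[0,0,-0.05],[0,0,0],1],[[0,0,-0.05],[0,0,0],1],[[-0.02,-0.02,-0.04],[0,0,0],1],[[-0.04,-0.02,0],[0,0,0],1],[[0,0,0],[0,0,0],1],[[0,0,0],[0,0,0],1]]'
python3 - <<'E'
from h import *
p=shot("wrist");cv2.imwrite("pics/w1.png",p["pixels"]);np.savez("w1.npz",R=p["Rw"],t=p["tw"],K=p["K"])
for l in("tuner","trim_slot","gauge","holder_hole0","controller"):
    for d in regions_of(l,p)[:2]: print(l,round(d["confidence"],2),np.array(d["extent"]).round(1),onplane(p,d["extent"][:2],.13))
E
python3 -m crank '[[[-0.04,-0.02,0],[0,0,0],1],[[-0.04,-0.02,0],[0,0,0],1],[[-0.04,-0.02,0],[0,0,0],1],[[-0.04,-0.02,0],[0,0,0],1],[[0,0,0],[0,0,0],1],[[0,0,0],[0,0,0],1]]'
python3 - <<'E'
from h import *
p=shot("wrist");cv2.imwrite("pics/w2.png",p["pixels"]);np.savez("w2.npz",R=p["Rw"],t=p["tw"],K=p["K"])
for l in("tuner","trim_slot","gauge","holder_hole0","controller"):
    for d in regions_of(l,p)[:2]: print(l,round(d["confidence"],2),np.array(d["extent"]).round(1),onplane(p,d["extent"][:2],.13))
o=np.hstack([cv2.imread(f"pics/w{i}.png") for i in(1,2)]);cv2.imwrite("pics/c1.png",cv2.resize(o,(800,300)))
E
```

```text
[[-0.001 -0.951 -0.31   0.081]
 [ 1.    -0.001 -0.    -0.   ]
 [-0.    -0.31   0.951 -0.151]
 [ 0.     0.     0.     1.   ]] [[320.9652237    0.         282.35930507]
 [  0.         320.9652237  208.50409798]
 [  0.           0.           1.        ]]
time_s: 1.95
tcp_pos: [0.5848, -0.0606, 0.3642]
orientation: [2.224, 2.219, 0.001]
contact_force: [-0.1, 0.2, -0.6]
finger_gap: 0.997
finger_force: 0.0
tuner 0.8 [194.8 343.   36.6  60.3] [ 0.45615153 -0.31134835  0.13      ]
trim_slot 0.78 [272.1 161.2  28.   30. ] [ 0.57233169 -0.04525755  0.13      ]
gauge 0.84 [331.4 104.5 239.1 175.3] [0.64080396 0.01949038 0.13      ]
gauge 0.65 [193.9 344.4  37.3  57.7] [ 0.45461867 -0.31383715  0.13      ]
holder_hole0 0.8 [202.4 312.1  54.1  72.1] [ 0.47146734 -0.25837535  0.13      ]
controller 0.62 [334.5 101.  237.4 171.6] [0.64416082 0.02326915 0.13      ]
time_s: 2.85
tcp_pos: [0.5049, -0.2204, 0.3638]
orientation: [-2.223, -2.219, -0.001]
contact_force: [0.5, 0.7, -0.3]
finger_gap: 1.0
finger_force: 0.0
tuner 0.71 [241.6 243.8  38.2  53.5] [ 0.45114167 -0.31305157  0.13      ]
trim_slot 0.62 [339.   22.8  34.3  45.6] [ 0.5650929  -0.05773055  0.13      ]
trim_slot 0.24 [364.4 233.3 102.6  84.8] [ 0.61046712 -0.29862676  0.13      ]
gauge 0.71 [391.6  36.2 218.4  68.2] [ 0.62218509 -0.07059421  0.13      ]
gauge 0.45 [242.5 225.4  67.7  65. ] [ 0.45336683 -0.28733578  0.13      ]
holder_hole0 0.59 [242.6 225.   61.5  68.6] [ 0.45351734 -0.28678781  0.13      ]
controller 0.92 [392.2  36.7 223.2  67. ] [ 0.6228784  -0.07107636  0.13      ]
```

View pics/c1.png

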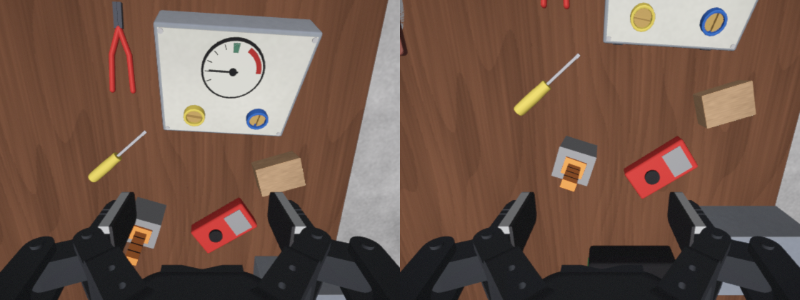

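```bash
python3 - <<'E'
import cv2,numpy as np
a=cv2.imread("pics/w1.png")[0:200,200:470];b=cv2.imread("pics/w2.png")[180:280,195:295]
a=cv2.resize(a,(800,593),interpolation=2)
cv2.imwrite("pics/c2.png",a)
b=cv2.resize(b,(600,600),interpolation=2);cv2.imwrite("pics/c3.png",b)
E
```

```text
(no output)
```

View pics/c2.png

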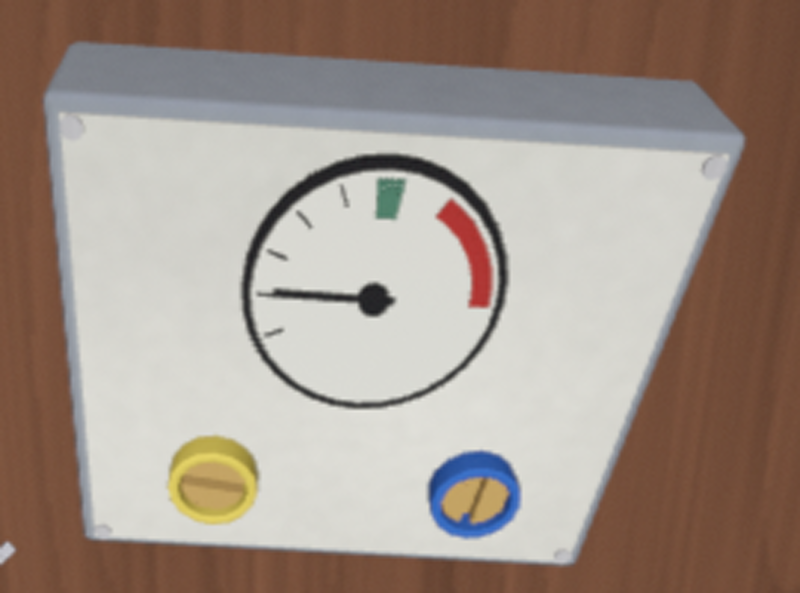

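View pics/c3.png

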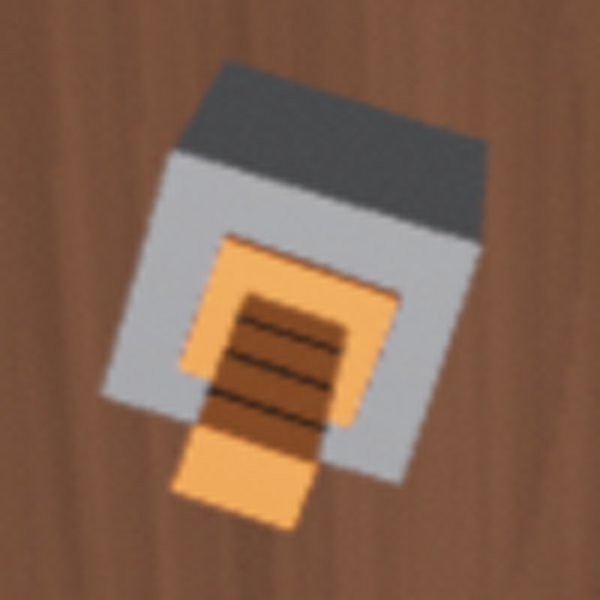

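```bash
cat > meas.py <<'E'
from h import *
np.set_printoptions(precision=4,suppress=True)
def L(i):
    d=np.load(f"w{i}.npz");return dict(Rw=d["R"],tw=d["t"],K=d["K"])
w1,w2=L(1),L(2)
f3=lambda c:np.array(c)/6.+[195,180]-.4
f2=lambda c:np.array(c)*270/800+[200,0]-.3
hc=[onplane(w2,f3(c),.084) for c in[(172,152),(480,243),(402,485),(103,395)]]
print("holder",np.mean(hc,0),[np.linalg.norm(hc[i]-hc[i-1]).round(4) for i in range(4)])
v=hc[1]-hc[0]+hc[2]-hc[3];print("yaw x-edge",np.arctan2(v[1],v[0]));v=hc[0]-hc[3]+hc[1]-hc[2];print("yaw y-edge",np.arctan2(v[1],v[0]))
t=[onplane(w2,f3(c),.164) for c in[(196,425),(318,463),(295,530),(171,490)]]
print("handle",np.mean(t,0),[np.linalg.norm(t[i]-t[i-1]).round(4) for i in range(4)])
v=t[1]-t[0]+t[2]-t[3];print("yaw",np.arctan2(v[1],v[0]))
fl=[onplane(w2,f3(c),.090) for c in[(225,236),(400,297),(351,428),(180,373)]]
print("flange",np.mean(fl,0),[np.linalg.norm(fl[i]-fl[i-1]).round(4) for i in range(4)])
# controller: face coordinates u up slope, v = controller +y (left looking up slope)
img=np.array([f2(c) for c in[(47,103),(743,142),(575,563),(88,538)]])
from scipy.optimize import least_squares
a=np.radians(28)
def face(x,u,vv,n=0.):  # x: cx,cy,yaw,zmid
    c,s=np.cos(x[2]),np.sin(x[2]);Rz=np.array([[c,-s,0],[s,c,0],[0,0,1]])
    eu=Rz@[np.cos(a),0,np.sin(a)];ev=Rz@[0,1,0];en=Rz@[-np.sin(a),0,np.cos(a)]
    return np.array([x[0],x[1],x[3]])+u*eu+vv*ev+n*en,np.c_[eu,ev,en]
q=[(.1,.12),(.1,-.12),(-.1,-.12),(-.1,.12)]
r=least_squares(lambda x:np.ravel([proj(w1,face(x,*k)[0])-i for k,i in zip(q,img)]),[.62,.02,1.57,.113])
x=r.x;print("ctrl",x,"res",r.fun)
R=face(x,0,0)[1];print("Rface\n",R)
def onface(p,uv,n):
    o=face(x,0,0,n)[0];c,d=ray(p,uv);X=c+d*((o-c)@R[:,2])/(d@R[:,2]);return R.T@(X-face(x,0,0)[0])
for nm,c,n in[("gauge",(373,300),.009),("tip",(272,292),.009),("green",(390,198),.009),("collar rim",(213,488),.012),("slotL",(178,481),.005),("slotR",(246,489),.005),("bluerim",(475,499),.012)]:print(nm,onface(w1,f2(c),n))
np.savez("ctrl.npz",x=x,R=R)
E
python3 meas.py
```

```text
holder [ 0.4473 -0.3171  0.084 ] [np.float64(0.0654), np.float64(0.0755), np.float64(0.0669), np.float64(0.0765)]
yaw x-edge -0.3172380255021024
yaw y-edge 1.259544407478319
handle [ 0.4476 -0.318   0.164 ] [np.float64(0.0156), np.float64(0.0255), np.float64(0.016), np.float64(0.0263)]
yaw -0.3453842951389506
flange [ 0.4478 -0.3179  0.09  ] [np.float64(0.0371), np.float64(0.0435), np.float64(0.0363), np.float64(0.0431)]
ctrl [ 0.6327 -0.0066  1.5174  0.1036] res [ 0.3048 -0.5864 -0.2928 -0.4304 -0.7081  0.5414  0.68    0.9219]
Rface
 [[ 0.0471 -0.9986 -0.025 ]
 [ 0.8817  0.0533 -0.4688]
 [ 0.4695  0.      0.8829]]
gauge [0.0387 0.0002 0.009 ]
tip [0.0398 0.0392 0.009 ]
green [ 0.0775 -0.0003  0.009 ]
collar rim [-0.0539  0.0597  0.012 ]
slotL [-0.0564  0.076   0.005 ]
slotR [-0.059   0.0447  0.005 ]
bluerim [-0.0526 -0.0588  0.012 ]
```

```bash
python3 -m crank '[[[-0.0325,-0.019,0],[0,0,0],1],[[-0.0325,-0.019,0],[0,0,0],1],[[-0.0325,-0.019,0],[0,0,0],1],[[0,0,0.01],[0,0,-0.19],1],[[0,0,0.01],[0,0,-0.19],1],[[0,0,0.01],[0,0,-0.19],1],[[0,0,0.01],[0,0,-0.19],1],[[0,0,0.01],[0,0,-0.19],1],[[0,0,0.01],[0,0,-0.19],1],[[0,0,0.01],[0,0,-0.19],1],[[0,0,0.01],[0,0,-0.19],1],[[0,0,0],[0,0,-0.06],1],[[0,0,0],[0,0,0],1],[[0,0,0],[0,0,0],1]]'
python3 - <<'E'
from h import *
s=observe();print(s["q"],s["tcp_pos"],Ro.from_rotvec(s["orientation"]).as_matrix().round(3))
p=shot("wrist");cv2.imwrite("pics/w3.png",p["pixels"])
for d in regions_of("tuner",p)[:1]: print(d["confidence"],d["extent"])
for z in(.164,.124,.09): print(proj(p,[.4477,-.318,z]))
p2=shot("side");
for d in regions_of("tuner",p2)[:1]: print(d["confidence"],d["extent"],proj(p2,[.4477,-.318,.124]))
E
```

```text
time_s: 4.55
tcp_pos: [0.4484, -0.3171, 0.2843]
orientation: [0.517, 3.099, -0.0]
contact_force: [0.3, -0.1, -0.2]
finger_gap: 1.0
finger_force: 0.0
[-7.59132088e-01  4.75363479e-03  1.64843366e+00  3.92486148e-05
  1.48809457e+00 -1.99948877e+00] [ 0.44844908 -0.3171215   0.28429862] [[-0.946  0.324  0.   ]
 [ 0.324  0.946 -0.   ]
 [-0.    -0.    -1.   ]]
0.56 [280.8, 184.8, 37.1, 61.3]
[279.8170633  199.09285612]
[280.11561164 187.78490773]
[280.31876144 180.09031682]
0.89 [367.9, 159.7, 15.6, 32.4] [367.96191596 158.38069665]
```

View pics/w3.png

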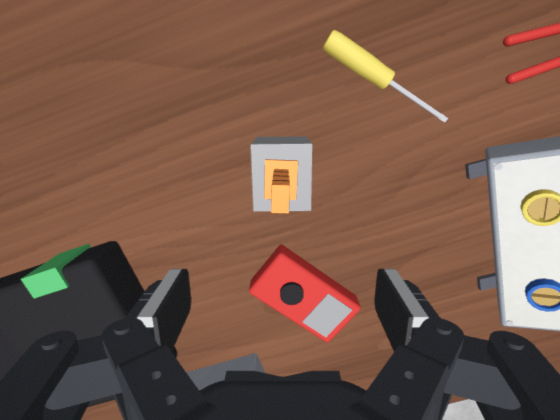

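```bash
python3 -m crank '[[[0,0,0.04],[0,0,0],1],[[0,0,0.04],[0,0,0],1],[[0,0,0.04],[0,0,0],1],[[0,0,0.034],[0,0,0],1],[[0,0,0],[0,0,0],1],[[0,0,0],[0,0,0],-1],[[0,0,0],[0,0,0],-1],[[0,0,0],[0,0,0],-1],[[0,0,0],[0,0,0],-1],[[0,0,0],[0,0,0],-1],[[0,0,0],[0,0,0],-1],[[0,0,0],[0,0,0],-1]]' 70
python3 -m crank '[[[0,0,0],[0,0,0],-1],[[0,0,0],[0,0,0],-1],[[0,0,-0.02],[0,0,0],-1],[[0,0,-0.03],[0,0,0],-1],[[0,0,-0.04],[0,0,0],-1],[[0,0,-0.04],[0,0,0],-1],[[0,0,0],[0,0,0],-1],[[0,0,0],[0,0,0],-1]]' 70
python3 - <<'E'
from h import *
p=shot("wrist");cv2.imwrite("pics/w4.png",p["pixels"])
p=shot("side");cv2.imwrite("pics/s4.png",p["pixels"])
print(observe()["tcp_pos"],observe()["orientation"])
E
```

```text
time_s: 5.95
tcp_pos: [0.4486, -0.3181, 0.1315]
orientation: [0.516, 3.097, -0.002]
contact_force: [-1.9, -0.5, 5.9]
finger_gap: 0.177
finger_force: 68.7
time_s: 6.75
tcp_pos: [0.4484, -0.3178, 0.2611]
orientation: [0.515, 3.097, -0.002]
contact_force: [0.7, 1.1, -0.4]
finger_gap: 0.173
finger_force: 68.5
[ 0.44730222 -0.31685265  0.25839521] [-5.15518291e-01 -3.09669353e+00 -2.45787900e-03]
```

```bash
python3 - <<'E'
from h import *
s=cv2.imread("pics/s4.png");w=cv2.imread("pics/w4.png")
o=np.hstack([cv2.resize(w[100:400,160:400],(480,600),interpolation=2),cv2.resize(s[100:220,330:394],(320,600),interpolation=2)])
cv2.imwrite("pics/c4.png",o)
E
```

```text
(no output)
```

View pics/c4.png

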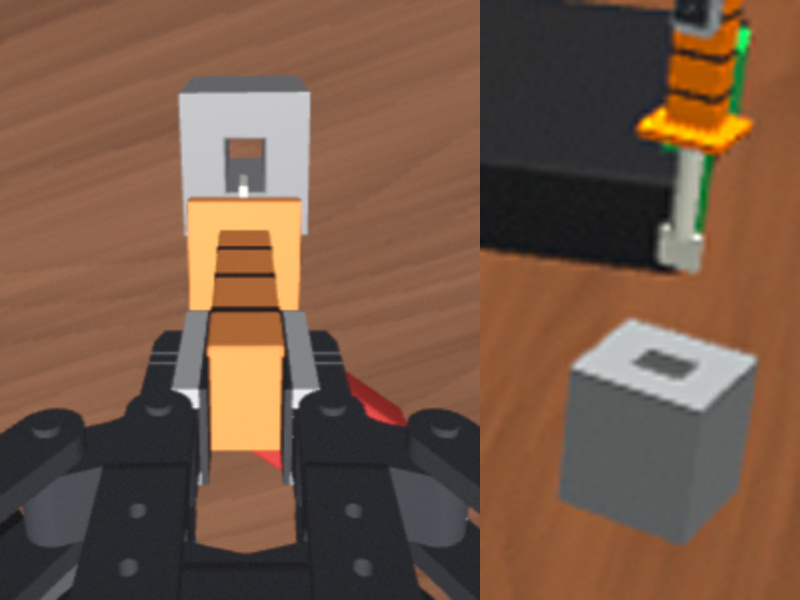

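```bash
python3 - <<'E'
from h import *
from scipy.optimize import least_squares
np.set_printoptions(precision=4,suppress=True)
p=get_image("wrist");s=observe();C=np.linalg.inv(np.array(p["mount"]));p["Rw"],p["tw"]=C[:3,:3],C[:3,3]
f=lambda c:np.array(c)/2.+[160,100]-.25
# image right=tool y, up = tool x ; tuner: x->tool x, y->-tool y, z->-tool z
obj=np.array([[13,8,152],[13,-8,152],[-13,-8,152],[-13,8,152],[22,18,78],[22,-18,78]])/1000.
img=[f(c) for c in[(210,345),(283,345),(281,450),(212,450),(188,199),(301,199)]]
B=np.diag([1,-1,-1.])
g=lambda x:(Ro.from_rotvec([x[3],x[4],x[5]]).as_matrix()@B@obj.T).T+x[:3]
r=least_squares(lambda x:np.r_[np.ravel([proj(p,X)-i for X,i in zip(g(x),img)]),np.array(x[3:])/.01],[0,0,.12,0,0,0])
print(r.x,r.fun)
x=r.x;tip=x[:3]
M=Ro.from_rotvec(s["orientation"]).as_matrix();print("tcp",s["tcp_pos"]);tw=M@tip+s["tcp_pos"];print("tip world",tw)
q=shot("side");print("side pred",proj(q,tw),"seen 369.6 152.2")
print("nominal pred",proj(q,M@[0,0,.1195]+s["tcp_pos"]))
for z in (.1195,): print("wrist proj tip far corner",(proj(p,[.011,0,z])-[160,100])*2)
h=dict(p);hp=[]
Cw=np.eye(4);Cw[:3,:3]=M;Cw[:3,3]=s["tcp_pos"];W=np.linalg.inv(Cw@np.array(p["mount"]));h["Rw"],h["tw"]=W[:3,:3],W[:3,3]
print("hole mouth",np.mean([onplane(h,f(c),.084) for c in[(223,138),(267,138),(266,191),(223,191)]],0))
E
```

```text
[ 0.0017  0.0008  0.1201  0.0042  0.008  -0.0004] [-1.05    0.0879  0.8959 -0.0307  0.8016 -0.4506 -0.9074 -0.3161 -0.317
  0.5634  0.7     0.4364  0.4231  0.7989 -0.0385]
tcp [ 0.4472 -0.3168  0.258 ]
tip world [ 0.4456 -0.3152  0.1379]
side pred [369.2479 154.1149] seen 369.6 152.2
nominal pred [368.8246 153.605 ]
wrist proj tip far corner [241.9928 175.3745]
hole mouth [ 0.4443 -0.3145  0.084 ]
```

```bash
cat >> meas.py <<'E'
print("-----")
s4,sc=shot("side"),shot("scene")
cs=[]
for p in(s4,sc):
    for d in regions_of("trim_slot",p)[:3]: print(round(d["confidence"],2),np.array(d["extent"]))
sd=(290.5,217.1)
print("tri w1,w2,side",tri([w1,w2,s4],[(272.1,161.2),(339,22.8),sd]),tri([w1,s4],[(272.1,161.2),sd]))
print("model",face(x,-.054,.0597,.006)[0],"->side",proj(s4,face(x,-.054,.0597,.006)[0]))
r=least_squares(lambda x:np.r_[np.ravel([proj(w1,face(x,*k)[0])-i for k,i in zip(q,img)]),2*(proj(s4,face(x,x[4],x[5],.006)[0])-sd),2*(proj(w1,face(x,x[4],x[5],.006)[0])-(272.1,161.2))],[.62,.02,1.57,.113,-.05,.06])
print(r.x,r.fun);print(face(r.x,r.x[4],r.x[5],0)[0])
E
python3 meas.py | sed -n '/-----/,$p'
```

```text
-----
0.66 [372.5 124.9  24.8  58.9]
0.51 [292.4 217.4  16.9   7.7]
0.71 [256.  223.6  13.2  16.9]
0.69 [274.4 247.1  90.5 105.5]
tri w1,w2,side [ 0.571  -0.0507  0.0965] [ 0.5714 -0.0509  0.0964]
model [ 0.5704 -0.0538  0.0835] ->side [291.4405 221.1173]
[ 0.6319 -0.0075  1.5185  0.1097 -0.0507  0.058 ] [-1.6685 -0.7113  1.7701 -0.618   0.1748  2.1163 -0.3793  2.5914  0.3713
  3.2492  0.6116  0.2155]
[ 0.5716 -0.0492  0.0859]
```

```bash
cat > plan.py <<'E'
from h import *
np.set_printoptions(precision=4,suppress=True)
a=np.radians(28);yaw=1.518
c,s_=np.cos(yaw),np.sin(yaw);Rz=np.array([[c,-s_,0],[s_,c,0],[0,0,1]])
eu=Rz@[np.cos(a),0,np.sin(a)];ev=Rz@[0,1,0];en=Rz@[-np.sin(a),0,np.cos(a)]
def Rt(th): # blade along direction at ccw angle th from ev->... gripper x = ev cos + eu sin ; cw turn = increasing th
    x=ev*np.cos(th)+eu*np.sin(th);z=-en;return np.c_[x,np.cross(z,x),z]
def plan(tip,th,d=(0.001,0.0005,.120)):
    s=observe();M=Ro.from_rotvec(s["orientation"]).as_matrix();T=Rt(th)
    tcp=np.array(tip)-T@np.array(d)
    print("world",tcp-s["tcp_pos"],"shift before-turn axes",M.T@(tcp-s["tcp_pos"]),"after-turn axes",T.T@(tcp-s["tcp_pos"]))
    rv=Ro.from_matrix(M.T@T).as_rotvec();print("turn units",rv/(np.pi/4),"deg",np.degrees(np.linalg.norm(rv)))
E
python3 -c "
from plan import *
plan(np.array([.571,-.051,.0955])+.05*en,.083)"
```

```text
world [ 0.12    0.1859 -0.0138] shift before-turn axes [-0.0534  0.2148  0.0138] after-turn axes [-0.0962  0.1716  0.1023]
turn units [-0.612   0.1097 -0.2426] deg 30.032627969471406
```

```bash
python3 -m crank '[[[-0.009,0.036,0],[0,0,0],-1],[[-0.009,0.036,0],[0,0,0],-1],[[-0.009,0.036,0],[0,0,0],-1],[[-0.009,0.036,0],[0,0,0],-1],[[-0.009,0.036,0],[0,0,0],-1],[[-0.009,0.036,0],[0,0,0],-1],[[0,0,0],[-0.153,0.0275,-0.0607],-1],[[0,0,0],[-0.153,0.0275,-0.0607],-1],[[0,0,0],[-0.153,0.0275,-0.0607],-1],[[0,0,0],[-0.153,0.0275,-0.0607],-1],[[0,0,0],[0,0,0],-1],[[0,0,0],[0,0,0],-1],[[0,0,0],[0,0,0],-1]]' 70
python3 - <<'E'
from plan import *
plan(np.array([.571,-.051,.0955])+.05*en,.083)
p=shot("wrist");cv2.imwrite("pics/w5.png",p["pixels"]);np.savez("w5.npz",R=p["Rw"],t=p["tw"],K=p["K"]);print(observe()["q"])
for d in regions_of("trim_slot",p)[:2]: print(d["confidence"],d["extent"])
print(proj(p,[.571,-.051,.0955]))
p=shot("side");cv2.imwrite("pics/s5.png",p["pixels"])
E
```

```text
time_s: 8.45
tcp_pos: [0.5692, -0.1302, 0.2605]
orientation: [-0.206, -3.037, -0.754]
contact_force: [-0.8, 0.3, -0.3]
finger_gap: 0.174
finger_force: 68.7
world [-0.0015 -0.0011 -0.0151] shift before-turn axes [ 0.0008 -0.0082  0.0128] after-turn axes [ 0.0008 -0.0082  0.0128]
turn units [-0.0038  0.0017  0.0011] deg 0.1931841308670439
[-0.6008  0.2353  1.5142  0.412   1.6519 -2.0578]
0.94 [275.2, 179.7, 32.4, 39.7]
[274.1094 180.9505]
```

View pics/w5.png

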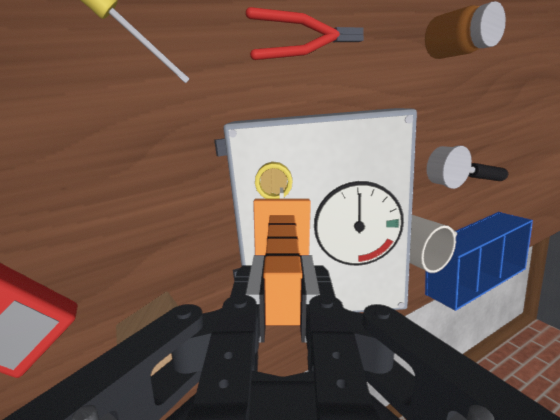

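```bash
python3 - <<'E'
from h import *
w=cv2.imread("pics/w5.png");s=cv2.imread("pics/s5.png")
o=np.hstack([cv2.resize(w[155:205,250:300],(500,500),interpolation=2),cv2.resize(s[170:230,265:301],(300,500),interpolation=2)])
cv2.imwrite("pics/c5.png",o)
E
```

```text
(no output)
```

View pics/c5.png

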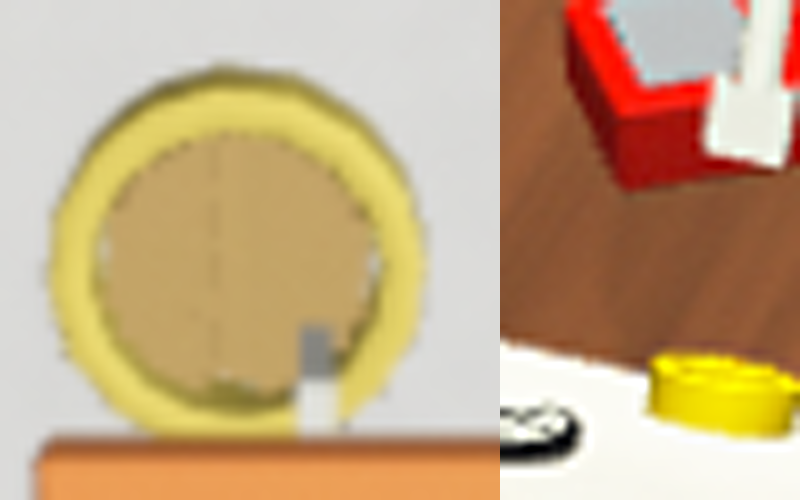

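```bash
python3 - <<'E'
from plan import *
d=np.load("w5.npz");w5=dict(Rw=d["R"],tw=d["t"],K=d["K"]);d=np.load("w1.npz");w1=dict(Rw=d["R"],tw=d["t"],K=d["K"])
sd=shot("side");s=observe();M=Ro.from_rotvec(s["orientation"]).as_matrix()
for nm,ps,uv in(("w5+side",[w5,sd],[(273.2,181.6),(291.6,214.7)]),("w1+w5+side",[w1,w5,sd],[(271.6,164.4),(273.2,181.6),(291.6,214.7)]),("w1+w5",[w1,w5],[(271.6,164.4),(273.2,181.6)])):
    X=tri(ps,uv);print(nm,X,"in face uvn rel .571,-.051,.0955",np.c_[eu,ev,en].T@(X-[.571,-.051,.0955]))
tip=s["tcp_pos"]+M@[.001,.0005,.12];print("tip",tip,"side",proj(sd,tip),"seen 293.96 188.6")
# tip far corner bottom edge in w5 : crop (315,325)
print("w5 far corner pred",(proj(w5,s["tcp_pos"]+M@[.012,.0005,.12])-[250,155])*10+4.5)
X=tri([w5,sd],[(273.2,181.6),(291.6,214.7)])
print("slot up-left line check: th=.083 ends", [(proj(w5,X-.005*en+k*.012*(ev*np.cos(.083)+eu*np.sin(.083)))-[250,155])*10+4.5 for k in(-1,1)])
plan(X+.02*en,.083)
E
```

```text
w5+side [ 0.5701 -0.0545  0.1006] in face uvn rel .571,-.051,.0955 [-0.0007  0.0007  0.0062]
w1+w5+side [ 0.5703 -0.0545  0.1005] in face uvn rel .571,-.051,.0955 [-0.0007  0.0005  0.0061]
w1+w5 [ 0.5704 -0.0544  0.1001] in face uvn rel .571,-.051,.0955 [-0.0008  0.0004  0.0057]
tip [ 0.5715 -0.0732  0.1551] side [293.5779 189.0224] seen 293.96 188.6
w5 far corner pred [323.0942 318.3924]
slot up-left line check: th=.083 ends [array([239.0934, 369.9695]), array([237.1852, 148.0148])]
world [-0.0018  0.0091 -0.037 ] shift before-turn axes [ 0.0016 -0.0095  0.0369] after-turn axes [ 0.0015 -0.0096  0.0369]
turn units [-0.003   0.0019  0.0031] deg 0.21069202574801446
```

```bash
python3 -m crank '[[[0.001,-0.0045,0.018],[0,0,0],-1],[[0.001,-0.0045,0.018],[0,0,0],-1],[[0,0,0],[0,0,0],-1],[[0,0,0],[0,0,0],-1],[[0,0,0],[0,0,0],-1]]' 70
python3 - <<'E'
from plan import *
s=observe();M=Ro.from_rotvec(s["orientation"]).as_matrix();tip=s["tcp_pos"]+M@[.0005,0,.12]
plan(np.array([.5702,-.0545,.1005]),.083,(.0005,0,.12))
p=shot("wrist");cv2.imwrite("pics/w6.png",p["pixels"]);q=shot("side");cv2.imwrite("pics/s6.png",q["pixels"]);z=shot("scene")
o=np.hstack([cv2.resize(p["pixels"][150:210,250:310],(400,400),interpolation=2),cv2.resize(q["pixels"][180:230,267:317],(400,400),interpolation=2)])
cv2.imwrite("pics/c6.png",o)
E
```

```text
time_s: 9.15
tcp_pos: [0.5674, -0.1217, 0.2255]
orientation: [-0.205, -3.038, -0.756]
contact_force: [-1.1, -0.3, -0.2]
finger_gap: 0.175
finger_force: 68.7
world [ 0.0003  0.0109 -0.0191] shift before-turn axes [0.0004 0.0006 0.022 ] after-turn axes [0.0003 0.0006 0.022 ]
turn units [-0.0025  0.0033  0.0022] deg 0.20919752768887429
```

View pics/c6.png

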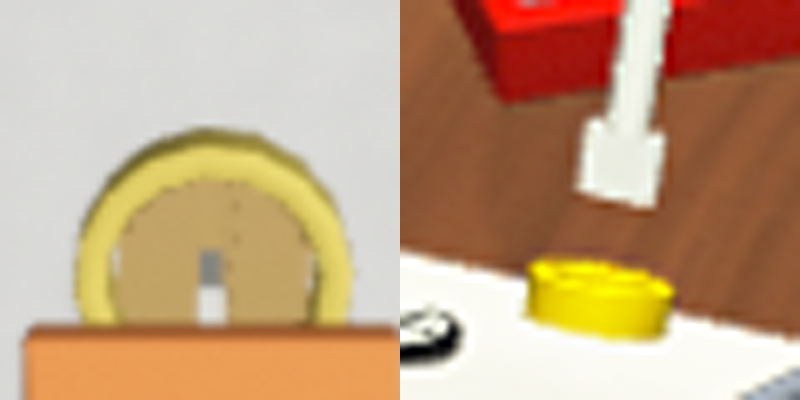

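```bash
python3 -m crank '[[[0,0.0005,0.013],[0,0,0],-1],[[0,0,0.012],[0,0,0],-1],[[0,0,0.002],[0,0,0],-1],[[0,0,0.001],[0,0,0],-1],[[0,0,0],[0,0,0],-1]]' 70
python3 -m crank '[[[0,0,0.0015],[0,0,0],-1],[[0,0,0.0015],[0,0,0],-1],[[0,0,0],[0,0,0],-1]]' 70
```

```text
time_s: 9.8
tcp_pos: [0.5676, -0.1077, 0.1995]
orientation: [-0.206, -3.035, -0.757]
contact_force: [-0.1, -0.3, -0.4]
finger_gap: 0.173
finger_force: 68.7
time_s: 10.1
tcp_pos: [0.5677, -0.1065, 0.197]
orientation: [-0.206, -3.036, -0.757]
contact_force: [-0.3, 0.4, -1.3]
finger_gap: 0.166
finger_force: 68.7
```

```bash
python3 -m crank '[[[0,0,0.001],[0,0,0],-1],[[0,0,0.001],[0,0,0],-1],[[0,0,0],[0,0,0],-1]]' 70
python3 - <<'E'
from plan import *
plan(np.array([.5705,-.0489,.0899]),.083,(.0005,0,.12));s=observe();print(s["contact_force"],s["moment"])
E
```

```text
time_s: 10.4
tcp_pos: [0.568, -0.106, 0.1959]
orientation: [-0.206, -3.037, -0.756]
contact_force: [-1.7, -2.5, 3.9]
finger_gap: 0.175
finger_force: 69.5
world [ 0.      0.0007 -0.0001] shift before-turn axes [0.0001 0.0006 0.0004] after-turn axes [0.0001 0.0006 0.0004]
turn units [-0.0021  0.0025  0.0014] deg 0.15728801142716475
[-1.7471 -2.4818  3.8677] [-0.2321  0.1946  0.1156]
```

```bash
python3 -m crank '[[[0,0.0003,-0.001],[0,0,0],-1],[[0,0,0],[0,0,0.1],-1],[[0,0,0],[0,0,0.12],-1],[[0,0,0],[0,0,0.12],-1],[[0,0,0],[0,0,0],-1]]' 70
python3 - <<'E'
from plan import *
s=observe();print(s["contact_force"],s["moment"],s["q"])
E
```

```text
time_s: 10.9
tcp_pos: [0.5677, -0.1058, 0.1961]
orientation: [-0.597, -2.922, -0.734]
contact_force: [-0.2, -1.3, 0.9]
finger_gap: 0.173
finger_force: 68.9
[-0.1721 -1.324   0.9152] [-0.4583 -0.0093  0.008 ] [-0.5705  0.2599  1.6098  0.42    1.5314 -1.8105]
```

```bash
cat > needle.py <<'E'
from plan import *
# dark needle pixels on the dial, in face coords. gauge centre from model
def run(save=None):
    x=np.load("ctrl.npz")["x"]
    for nm in("scene","wrist"):
        p=shot(nm)
        if save: cv2.imwrite(f"pics/{nm}{save}.png",p["pixels"])
        rim=np.array([.5702,-.0545,.1005])
        G=rim+.0926*eu-.0595*ev-.003*en
        # rectify dial: 0.25mm px, 100mm; image up = eu, left = ev
        H=[];W=[(-.04,-.04),(.04,-.04),(.04,.04),(-.04,.04)]
        src=np.float32([proj(p,G+u*eu+v*ev) for u,v in W]);dst=np.float32([(240-v*5000,240-u*5000) for u,v in W])
        im=cv2.warpPerspective(p["pixels"],cv2.getPerspectiveTransform(src,dst),(480,480),flags=cv2.INTER_CUBIC)
        if save: cv2.imwrite(f"pics/dial_{nm}{save}.png",im)
        yy,xx=np.mgrid[:480,:480]
        # refine centre with hub: largest dark blob near centre
        g=cv2.GaussianBlur(im.max(2),(0,0),4).astype(float)
        sub=np.hypot(xx-240,yy-240)<45;m=sub&(g<np.percentile(g[sub],6));cx,cy=xx[m].mean(),yy[m].mean()
        th=np.radians(np.arange(-180,180,.5))
        prof=np.mean([cv2.remap(g.astype(np.float32),np.float32(cx+r*np.sin(th))[None],np.float32(cy-r*np.cos(th))[None],1)[0] for r in range(60,140,4)],0)
        i=prof.argmin();ok=np.abs(np.angle(np.exp(1j*(th-th[i]))))<.12;w=np.clip(np.percentile(prof,50)-prof,0,None)*ok
        mask=(im[...,2].astype(int)-im[...,1]<-12);gm=[np.arctan2(xx[mask].mean()-cx,cy-yy[mask].mean())] if mask.sum()>200 else None
        print(nm,"hub",round(cx),round(cy),"needle",round(th[i],3),"depth",prof[i].round(),np.median(prof),"green",gm)
if __name__=="__main__":
    import sys;run(sys.argv[1] if len(sys.argv)>1 else None)
E
python3 needle.py a
```

```text
scene hub 237 259 needle -1.457 depth 177.0 236.6176 green [np.float64(0.04060458339090983)]
wrist hub 214 265 needle -1.37 depth 77.0 220.76611 green [np.float64(0.08342027343817639)]
```

```bash
python3 -m crank '[[[0,0,0],[0,0,0.15],-1],[[0,0,0],[0,0,0.15],-1],[[0,0,0],[0,0,0.15],-1],[[0,0,0],[0,0,0.15],-1],[[0,0,0],[0,0,0.15],-1],[[0,0,0],[0,0,0.15],-1],[[0,0,0],[0,0,0.15],-1],[[0,0,0],[0,0,0.15],-1],[[0,0,0],[0,0,0],-1]]' 70
python3 needle.py b
python3 - <<'E'
from plan import *
s=observe();print(s["contact_force"],s["moment"],s["q"]);plan(np.array([.5705,-.0489,.0899]),.083+.267+.942,(.0005,0,.12))
E
```

```text
time_s: 11.9
tcp_pos: [0.568, -0.1059, 0.1961]
orientation: [-1.746, -2.195, -0.569]
contact_force: [1.3, -0.3, -2.0]
finger_gap: 0.173
finger_force: 68.7
scene hub 240 259 needle -0.532 depth 176.0 236.37454 green [np.float64(0.023614520637575416)]
[ 1.2831 -1.1336 -0.6988] [-0.5182 -0.3585 -0.2428] [-0.5705  0.2599  1.6097  0.4204  1.5311 -0.873 ]
world [-0.0003  0.0002 -0.0006] shift before-turn axes [-0.     -0.0003  0.0006] after-turn axes [-0.     -0.0003  0.0006]
turn units [0.0013 0.0019 0.0056] deg 0.27215648587065017needle.py:18: RuntimeWarning: Mean of empty slice.
  sub=np.hypot(xx-240,yy-240)<45;m=sub&(g<np.percentile(g[sub],6));cx,cy=xx[m].mean(),yy[m].mean()
  ret = ret.dtype.type(ret / rcount)
Traceback (most recent call last):
  File "needle.py", line 25, in <module>
    import sys;run(sys.argv[1] if len(sys.argv)>1 else None)
               ~~~^^^^^^^^^^^^^^^^^^^^^^^^^^^^^^^^^^^^^^^^^^
  File "needle.py", line 23, in run
    print(nm,"hub",round(cx),round(cy),"needle",round(th[i],3),"depth",prof[i].round(),np.median(prof),"green",gm)
                   ~~~~~^^^^
ValueError: cannot convert float NaN to integer
```

```bash
sed -i 's/g<np.percentile(g\[sub\],6)/g<=np.percentile(g[sub],6)/' needle.py
python3 -m crank '[[[0,0,0],[0,0,0.13],-1],[[0,0,0],[0,0,0.13],-1],[[0,0,0],[0,0,0.13],-1],[[0,0,0],[0,0,0.12],-1],[[0,0,0],[0,0,0],-1]]' 70
python3 needle.py c
python3 - <<'E'
from plan import *
q=shot("wrist")
G=np.array([.5702,-.0545,.1005])+.0926*eu-.0595*ev-.003*en
print("gauge in wrist",proj(q,G),observe()["moment"])
a=cv2.imread("pics/dial_scenec.png");b=cv2.imread("pics/dial_wristc.png");w=cv2.resize(q["pixels"],(400,300))
o=np.zeros((600,800,3),np.uint8);o[:300,:400]=w;o[300:,:300]=cv2.resize(a,(300,300));o[300:,300:600]=cv2.resize(b,(300,300))
c=cv2.imread("pics/scenec.png");o[:300,400:800]=cv2.resize(c[175:325,200:400],(400,300),interpolation=2)
cv2.imwrite("pics/c7.png",o)
E
```

```text
time_s: 12.5
tcp_pos: [0.568, -0.1059, 0.1962]
orientation: [-2.104, -1.769, -0.468]
contact_force: [2.3, -1.1, -0.4]
finger_gap: 0.172
finger_force: 68.7
scene hub 240 260 needle -0.148 depth 174.0 236.48135 green [np.float64(0.018732441948311588)]
wrist hub 234 262 needle -0.113 depth 75.0 218.05 green [np.float64(0.007681019367895079)]
gauge in wrist [345.557   78.3842] [-0.7498 -0.6993 -0.3375]
```

View pics/c7.png

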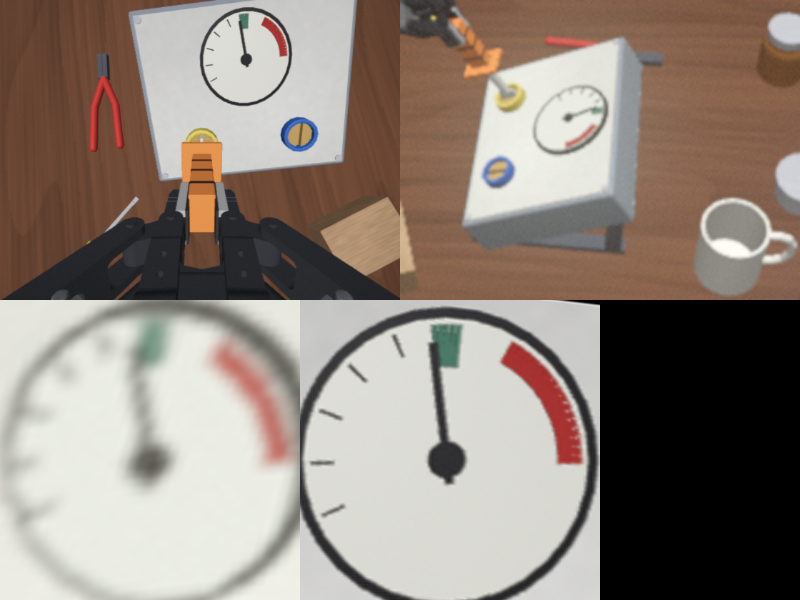

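The needle sits at about -0.11, just inside the green mark's left edge. The wrist view reads well, so I turn the last 0.11 rad.

```bash
python3 -m crank '[[[0,0,0],[0,0,0.07],-1],[[0,0,0],[0,0,0.075],-1],[[0,0,0],[0,0,0],-1],[[0,0,0],[0,0,0],-1]]' 70
python3 needle.py d; python3 -c "
from h import *
print(observe()['q'])"
```

```text
time_s: 13.05
tcp_pos: [0.5679, -0.1059, 0.1962]
orientation: [-2.19, -1.639, -0.437]
contact_force: [2.6, -0.3, -2.5]
finger_gap: 0.171
finger_force: 68.6
scene hub 240 259 needle -0.026 depth 174.0 236.70854 green [np.float64(0.0322951914667318)]
wrist hub 237 259 needle -0.026 depth 78.0 218.1 green [np.float64(-0.010204798655231608)]
[-0.57052913  0.25988726  1.60962491  0.42017028  1.53119684 -0.35625807]
```

```bash
python3 -m crank '[[[0,0,-0.004],[0,0,0],-1],[[0,0,-0.006],[0,0,0],-1],[[0,0,-0.015],[0,0,0],-1],[[0,0,-0.025],[0,0,0],-1],[[0,0,-0.02],[0,0,0],-1],[[0,0,0],[0,0,0],-1],[[0,0,0],[0,0,0],-1]]' 70
python3 needle.py e
python3 - <<'E'
from plan import *
s=observe();M=Ro.from_rotvec(s["orientation"]).as_matrix()
T=Ro.from_rotvec([.516,3.097,-.002]).as_matrix();t=np.array([.4478,-.3178,.262])
T[:,2]=[0,0,-1];T[2,:2]=0;T[:,0]/=np.linalg.norm(T[:,0]);T[:,1]=np.cross(T[:,2],T[:,0])
u=np.pi/4
# 1: twist about tool z, then tilt
z=M[:,2];ax=np.cross(z,[0,0,-1]);tilt=Ro.from_rotvec(ax/np.linalg.norm(ax)*np.arccos(-z[2]));M1=tilt.as_matrix()@M
print("tilt in tool axes",M.T@tilt.as_rotvec()/u,"then twist",Ro.from_matrix(M1.T@T).as_rotvec()/u)
print("tcp",s["tcp_pos"],"shift in M1 axes",M1.T@(t-s["tcp_pos"]),"in T axes",T.T@(t-s["tcp_pos"]),"world",t-s["tcp_pos"])
E
```

```text
time_s: 13.85
tcp_pos: [0.5658, -0.1388, 0.2586]
orientation: [-2.192, -1.636, -0.436]
contact_force: [-1.2, -0.0, -1.5]
finger_gap: 0.176
finger_force: 68.9
scene hub 240 260 needle -0.026 depth 173.0 235.9419 green [np.float64(0.0316915391616386)]
wrist hub 237 260 needle -0.026 depth 92.0 223.35 green [np.float64(-0.008325632374334683)]
tilt in tool axes [-0.1465 -0.6046 -0.    ] then twist [ 0.    -0.    -1.947]
tcp [ 0.5653 -0.138   0.2571] shift in M1 axes [-0.2058 -0.0614 -0.0049] in T axes [ 0.0528 -0.2082 -0.0049] world [-0.1175 -0.1798  0.0049]
```

```bash
python3 -m crank '[[[0,0,0],[-0.0366,-0.1512,0],-1],[[0,0,0],[-0.0366,-0.1512,0],-1],[[0,0,0],[-0.0366,-0.1512,0],-1],[[0,0,0],[-0.0366,-0.1512,0],-1],[[-0.041,-0.0123,-0.001],[0,0,0],-1],[[-0.041,-0.0123,-0.001],[0,0,0],-1],[[-0.041,-0.0123,-0.001],[0,0,0],-1],[[-0.041,-0.0123,-0.001],[0,0,0],-1],[[-0.041,-0.0123,-0.001],[0,0,0],-1],[[0,0,0],[0,0,-0.177],-1],[[0,0,0],[0,0,-0.177],-1],[[0,0,0],[0,0,-0.177],-1],[[0,0,0],[0,0,-0.177],-1],[[0,0,0],[0,0,-0.177],-1],[[0,0,0],[0,0,-0.177],-1],[[0,0,0],[0,0,-0.177],-1],[[0,0,0],[0,0,-0.177],-1],[[0,0,0],[0,0,-0.177],-1],[[0,0,0],[0,0,-0.177],-1]]' 70
python3 -m crank '[[[0,0,0],[0,0,-0.177],-1],[[0,0,0],[0,0,0],-1],[[0,0,0],[0,0,0],-1]]' 70
cat > back.py <<'E'
from plan import *
s=observe();M=Ro.from_rotvec(s["orientation"]).as_matrix()
T=Ro.from_rotvec([.516,3.097,-.002]).as_matrix();T[:,2]=[0,0,-1];T[2,:2]=0;T[:,0]/=np.linalg.norm(T[:,0]);T[:,1]=np.cross(T[:,2],T[:,0])
print(s["tcp_pos"],"shift",M.T@(np.array([.4482,-.3178,.1315])-s["tcp_pos"]),"turn",Ro.from_matrix(M.T@T).as_rotvec()/(np.pi/4),s["q"])
p=shot("wrist");cv2.imwrite("pics/w8.png",p["pixels"])
q=p["pixels"][150:200,240:330].astype(int) # hole: dark px on grey top
top=(q.min(2)>150);
w4=cv2.imread("pics/w4.png")
a=cv2.matchTemplate(p["pixels"],w4[135:200,248:318],cv2.TM_CCOEFF_NORMED);mm=cv2.minMaxLoc(a);print("template vs w4 (holder+flange) at",mm[3],"was (248,135)",round(mm[1],3))
a=cv2.matchTemplate(p["pixels"],w4[136:196,246:318][:58],cv2.TM_CCOEFF_NORMED);mm=cv2.minMaxLoc(a);print("holder only at",mm[3],"was (246,136)",round(mm[1],3))
E
python3 back.py
```

```text
time_s: 15.85
tcp_pos: [0.4481, -0.3164, 0.2616]
orientation: [-0.721, -3.057, -0.002]
contact_force: [-0.3, 0.6, -0.6]
finger_gap: 0.175
finger_force: 69.0
time_s: 16.15
tcp_pos: [0.4483, -0.3168, 0.2622]
orientation: [0.522, 3.098, 0.0]
contact_force: [0.8, 0.1, -0.4]
finger_gap: 0.171
finger_force: 69.0
[ 0.4483 -0.3168  0.2622] shift [-0.0002 -0.001   0.1307] turn [ 0.0004  0.0005 -0.0045] [-0.7591  0.0148  1.6793  0.0005  1.4473 -1.9962]
template vs w4 (holder+flange) at (247, 135) was (248,135) 0.985
holder only at (245, 137) was (246,136) 0.988
```

```bash
python3 -m crank '[[[0,-0.0005,0.035],[0,0,-0.004],-1],[[0,0,0.03],[0,0,0],-1],[[0,0,0.03],[0,0,0],-1],[[0,0,0.025],[0,0,0],-1],[[0,0,0],[0,0,0],-1],[[0,0,0],[0,0,0],-1]]' 70
python3 -m crank '[[[0,0,0.004],[0,0,0],-1],[[0,0,0.003],[0,0,0],-1],[[0,0,0],[0,0,0],-1],[[0,0,0],[0,0,0],-1]]' 70
```

```text
time_s: 16.8
tcp_pos: [0.4485, -0.3179, 0.1432]
orientation: [0.514, 3.098, -0.0]
contact_force: [0.1, -0.5, 0.1]
finger_gap: 0.173
finger_force: 69.0
time_s: 17.2
tcp_pos: [0.4489, -0.3183, 0.1367]
orientation: [0.512, 3.097, -0.002]
contact_force: [-0.3, 0.6, -1.7]
finger_gap: 0.174
finger_force: 69.0
```

```bash
python3 -m crank '[[[0,0,0.002],[0,0,0],-1],[[0,0,0.001],[0,0,0],-1],[[0,0,0],[0,0,0],-1],[[0,0,0],[0,0,0],-1]]' 70
python3 -m crank '[[[0,0,0.001],[0,0,0],-1],[[0,0,0.001],[0,0,0],-1],[[0,0,0],[0,0,0],-1],[[0,0,0],[0,0,0],-1]]' 70
```

```text
time_s: 17.6
tcp_pos: [0.4486, -0.3181, 0.1331]
orientation: [0.512, 3.098, -0.001]
contact_force: [0.2, -0.3, -0.8]
finger_gap: 0.176
finger_force: 69.0
time_s: 18.0
tcp_pos: [0.4488, -0.3182, 0.1315]
orientation: [0.512, 3.097, -0.002]
contact_force: [-1.3, -0.1, 3.0]
finger_gap: 0.168
finger_force: 69.2
```

```bash
python3 -m crank '[[[0,0,0.0005],[0,0,0],-1],[[0,0,0],[0,0,0],-0.4],[[0,0,0],[0,0,0],-0.2],[[0,0,0],[0,0,0],0.2],[[0,0,0],[0,0,0],1],[[0,0,0],[0,0,0],1],[[0,0,0],[0,0,0],1],[[0,0,0],[0,0,0],1],[[0,0,-0.03],[0,0,0],1],[[0,0,-0.04],[0,0,0],1],[[0,0,-0.04],[0,0,0],1],[[0,0,-0.043],[0,0,0],1],[[0,0,0],[0,0,0],1],[[0,0,0],[0,0,0],1]]' 70
python3 needle.py f
python3 - <<'E'
from plan import *
p=shot("wrist");a=cv2.imread("pics/w3.png");cv2.imwrite("pics/w9.png",p["pixels"]);s=observe();print(s["tcp_pos"],s["q"])
for nm,(x0,x1,y0,y1) in{"tool":(262,300,155,215),"holder":(250,314,137,175)}.items():
    m=cv2.minMaxLoc(cv2.matchTemplate(p["pixels"],a[y0:y1,x0:x1],cv2.TM_CCOEFF_NORMED));print(nm,m[3],(x0,y0),round(m[1],3))
q=shot("side");b=cv2.imread("pics/side0.png");d=cv2.absdiff(q["pixels"],b).max(2)
print("side diff px holder/tool",(d[135:215,340:395]>50).sum())
for d in regions_of("tuner",q)[:1]:print(d["confidence"],d["extent"])
E
```

```text
time_s: 19.4
tcp_pos: [0.449, -0.3185, 0.2852]
orientation: [0.511, 3.095, -0.004]
contact_force: [-1.0, 0.3, -1.1]
finger_gap: 1.0
finger_force: 0.0
scene hub 240 261 needle -0.026 depth 173.0 234.92886 green [np.float64(0.031270035299921624)]
wrist hub 240 240 needle -3.142 depth 0.0 0.0 green None
[ 0.4478 -0.3173  0.2818] [-0.7604  0.0057  1.6521  0.0003  1.4847 -2.0039]
tool (263, 156) (262, 155) 0.959
holder (251, 138) (250, 137) 0.978
side diff px holder/tool 24
0.66 [367.1, 159.3, 17.2, 38.5]
```

```bash
python3 -c "
from h import *
print(close_job())"
```

```text
the job is handed in; nothing more can be done
None
```

The yellow trimmer is set: the needle reads about -0.03 rad, inside the green mark, and never went near the red. The tool is back in its holder on its flange, the blue trimmer was left alone, and the job was handed in at about 20 s. I did not re-measure the other bench items at the end, but the arm touched none of them on the way.

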